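Mount the reader head on its dovetail rail and clamp it

TASK

Put the carriage with the blue reader head on its rail: set it on the open end of the rail's grey base plate, slide it along onto the aluminium dovetail until it is fully home at the dark end stop, beside the sample pot. Only then turn its red clamp knob clockwise (seen from above) to its stop, so that the bar of the knob lies along the rail. Leave the carriage with the orange head alone.

Things in the scene. Friction and masses are not known exactly. Their poses are not given: they have to be found in the camera images.
- reader: Loose 0.4 kg carriage, blue head. Origin: centre of underside; +x = sliding direction. Steel saddle 60 (x) x 64 (y) mm, top z=29; dovetail slot below along x, half-width 17 at mouth, 28 at ceiling z=19. Head centred, 34 (x) x 32 (y), z=29 to 69: grip its two x faces (34 mm apart), fingertips z>=36; lens barrel on its +y face, knob at y=-52. Starts within 0.6 rad of the rail's heading.
- clamp_grip (a point): Axis of the red clamp knob on the ear at the blue carriage's -y side (carriage frame x=0, y=-52), at mid-height of its bar, z=48 mm over the carriage's underside. Axes of the carriage. The bar is 34 mm long, 12 thick and runs 12 mm (10 at the edges) above and 12 below this point; grip it from above across the 12 mm. Below it a thin hub, then the ear, top 19 mm below this point.
- clamp (a joint): Knob angle, rad: 0 loose, grows clockwise seen from above, hard stop at 1.2 = tight. At value v the bar's length stands 1.2 - v counter-clockwise from the carriage's +x; at the stop it is parallel to the rail. Friction 0.02 N m, stays where left; starts at 0 to 0.2. It pinches nothing in simulation: the carriage keeps about 3 mm of play on the rail.
- rail: Fixed rail. Origin: bench level, right below the carriage's origin when home; +x = sliding direction. Grey base plate, top z=10 mm, x=-165 to +50, y=+-45. Aluminium dovetail on y=0, x=-65 to +30: 16 high, 28 wide at foot, 46 at top, 3 mm sideways clearance. Dark end stop x=+30 to +42, 64 wide, top z=44. Fixed sample pot, yellow cap, 48 wide, top z=72, at x=0, y=+75.
- rail_start (a point): Middle of the bare part of the rail's base plate, on its top face (rail frame x=-115, y=0, z=10 mm); axes of the rail. Set the carriage's origin here (+-15 mm along x) before sliding it 115 mm along +x; it slides on the plate or up to 3 mm above it. The dovetail's tip is 50 mm ahead; over its first 25 mm it widens from 24 to 46 mm at the top, as a lead-in.
- spare: Loose bystander: a carriage of the same shape, size, origin and axes as the blue one, but with an orange head and a knob that does not turn. Blue and orange stand on the bench beyond the rail's open end (left of it seen from the robot), 0.13 m or more apart, and may be swapped. Leave it alone.
Mind the look-alikes: they are no part of the job. Leave any pink look-alike of the reader alone.

How it is judged (in metres and radians):
On the way:
1. the blue carriage is on the dovetail, home at the end stop, with its clamp still loose (x of reader in the frame of rail between -0.015 and 0.01 m and y of reader in the frame of rail between -0.01 and 0.01 m and z of reader in the frame of rail between 0.006 and 0.018 m and angle between the x axis of reader and the x axis of rail, either way round below 0.2 rad and value of joint clamp below 0.5 rad), for 0.2 s.
At the end, for the whole second after the job is handed in: The blue carriage stands on the dovetail with its origin within 15 mm of home along the rail, 10 mm sideways, sitting on the plate (origin 6 to 18 mm above the bench) and within 0.2 rad of the rail's direction, at rest; the clamp knob is turned to 0.95 rad or more (stop at 1.2) (x of reader in the frame of rail between -0.015 and 0.01 m and y of reader in the frame of rail between -0.01 and 0.01 m and z of reader in the frame of rail between 0.006 and 0.018 m and angle between the x axis of reader and the x axis of rail, either way round below 0.2 rad and value of joint clamp above 0.95 rad and linear speed of reader below 0.02 m/s); the robot touches nothing.
It fails at once if the orange carriage is pushed more than 30 mm from its place (distance of spare from where it was at the start of the episode above 0.03 m).
It also fails if it takes over 51 s, if anything falls off the work surface, if the arm or the gripper's body presses on something with over 40 N, if the wrist force passes 120 N, or if a joint passes its speed limit or range.

ROBOT

A 6-joint arm with a two-finger parallel gripper is mounted at the origin on a cart in front of the work surface, level with it; the furniture and walls round the work are solid. World frame = base frame: x ahead of the robot, y to its left, z up, the work surface at z = 0. Lengths are in m, angles in degrees, forces in N, time in s.
With the tool pointing down it reaches from about 0.35 to 0.875 m from the base axis. Payload 4.2 kg.
Tool frame: the origin (TCP) lies midway between the tips of the shut fingers; the grasp point (between the pads) lies 19 mm behind it (r.pinch_z is the distance from the TCP to the grasp point, in m); z points along the fingers, y is the line along which they close (so a half turn about z gives the same grasp; the last joint's range is limited). The gripper opens to 87 mm and grips with 3 to 60 N. Pads are 19 mm wide; open, the fingers measure 117 mm over their backs; the gripper's body (75 mm by 190 mm) begins 51 mm behind the grasp point.
Start: joints at [14.817, 22.042, 0.453, 0, -68.411, -14.817], TCP at [0.625, 0, 0.223] pointing down, gripper open.
Joint ranges: [-179.83, 179.83], [-69.29, 118.12], [-61.27, 80.66], [-181.25, 117.63], [-171.15, -9.14], [-177.46, 177.46]. Speed limits (degrees/s): [159.86, 159.86, 180, 180, 180, 180].

INTERFACE

Orientations are given as a 3x3 rotation matrix whose columns are the frame's x, y, z axes.
In Python, from station import r, imaging, models gives the robot as it stands. The module is installed in compiled form; this text tells all that it offers.
- The arm moves only by the tool apply_moves, never from a script. Its argument "moves" is a list of rows, each a list of 2 entries, a list of its own where there are three numbers: the shift along the tool's x, y, z in m, then the turn about the tool's z in degrees. A call has 1 to 5 rows; each row shifts and turns the commanded pose from where the row before left it, along the tool's axes as they then stand; what a row does not reach is not made up. A row lasts 1/12 s, in which the tool goes at most 41.7 mm and 7.16 degrees, less where a joint would pass 70% of its speed; a pose out of reach is approached as far as the arm can. A call is refused whole if a number of a shift passes 0.0417 or a number of a turn 7.16, either way. A call with a gripper value outside its range is refused whole. "hand" is the finger opening in m, from 0 to 0.087, set as the call begins (left out, the last holds). The fingers move at their own pace and stop on an object; the grip force is fixed at half the most. Time passes only in rows, so rows that do not move let the fingers close. It gives the time, the measured TCP pose, the force, the opening and the grip force at its end, in the units of the state.
- r.sense(): the state, without advancing time (a new reading comes with each control period).
- imaging.capture(name): name is "scene" or "side" or "wrist"; returns a dict with "frame" (480x640x3 uint8, blue, green, red), "intrinsics" (3x3 intrinsics, pixels), "dist" ([k1, k2, p1, p2, k3] as OpenCV has them; the pictures are not rectified), "eye" and "orientation" of the camera in the world. Camera axes: x right, y down, z forward; pixel columns grow to the right and rows downward; lengths in m; the calibration is good to about 2 mm. A picture is of the moment at which its call begins. There is no depth.
- r.finish_job(): hands the job in; it is judged then, once.
Trained networks look in a picture, given as the dict that the camera call returned (one of the last four; its "shot" number tells which), for a name from the list of things; names that differ only in an ending like _2 or _b are one class to them, and where a whole thing is asked for, a point or a joint stands for the part that bears it (a point fixed in the world has none). Each returns a list of dicts, best first, with "confidence" (0 to 1); they miss things now and then, are a little off and sometimes report something else, mostly with a low value. They report only what shows in the picture. A call takes as long as a camera call. They do not tell look-alikes from the thing itself.
- models.cut_out(picture, target): "region" (480x640 bool, what is visible of it) and "extent" ([left, top, width, height] as shares, 0 to 1, of the picture: columns of its width, rows of its height, round what is visible of it).
- models.place_of(picture, target): "at" ([column, row] as shares, 0 to 1, of the picture: columns of its width, rows of its height: a listed point, or the origin of a listed thing).
The state is a dict: "time_s": time; "joints": joint angles; "joint_velocities": joint speeds; "effort": joint torques, N m; "tcp_pos": TCP position; "ee_rot": TCP orientation; "wrist_force": force on the tool from outside, world axes, zero at the start; "moment": the same for the moment, N m; "gripper_width": opening from 0.0 (shut) to 1.0 (fully open); "gripper_force": force on a finger pad.
Only numpy, scipy, OpenCV 4.12 (cv2) and the standard library are available. Lean on these libraries where they do the work, as an engineer would, in place of code of your own. Each camera call takes 0.05 s, during which the arm holds its last target. There are 200 camera calls.

## Working session

There is one attempt and no reset: what is moved stays moved. The work goes in short steps, Python scripts to look and compute and a tool call to move; the robot and the scene stay as the last step left them, time stands still between calls to the robot, and variables do not carry over. Pictures are saved under pics/ and viewed, at most 10 in all, crops included, and the job is handed in when it is done.

Besides the shell and the picture viewer there is one more tool, called after "Call:" as a command line: name --argument value ..., lists and objects as JSON in quotes. apply_moves: Moves the arm, as the interface text tells. Its arguments: {"type":"object","properties":{"moves":{"type":"array"},"hand":{"type":"number"}},"required":["moves"]}

```bash
mkdir -p pics; cat > h.py <<'E'
import numpy as np, cv2
from station import r, imaging, models
def ray(p,uv):
    n=cv2.undistortPoints(np.array([[uv]],float),np.array(p["intrinsics"]),np.array(p["dist"]))[0,0]
    R=np.array(p["orientation"]); d=R@np.array([n[0],n[1],1]); return np.array(p["eye"]),d/np.linalg.norm(d)
def atz(p,uv,z):
    e,d=ray(p,uv); return e+d*(z-e[2])/d[2]
def tri(obs):
    A=np.zeros((3,3));b=np.zeros(3)
    for p,uv in obs:
        e,d=ray(p,uv);M=np.eye(3)-np.outer(d,d);A+=M;b+=M@e
    x=np.linalg.solve(A,b)
    res=[np.linalg.norm((np.eye(3)-np.outer(ray(p,uv)[1],ray(p,uv)[1]))@(x-p["eye"])) for p,uv in obs]
    return x,res
def px(d): return np.array(d["at"])*[640,480]
def proj(p,X):
    R=np.array(p["orientation"]);t=-R.T@np.array(p["eye"])
    return cv2.projectPoints(np.array(X,float).reshape(-1,1,3),cv2.Rodrigues(R.T)[0],t,np.array(p["intrinsics"]),np.array(p["dist"]))[0].reshape(-1,2)
E
python3 - <<'E'
from h import *
for n in ["scene","side","wrist"]:
    p=imaging.capture(n); cv2.imwrite(f"pics/{n}0.png",p["frame"]); print(n,np.round(p["eye"],3),np.round(p["orientation"],2).tolist())
    for t in ["reader","clamp_grip","rail","rail_start","spare"]:
        print(t,[(px(d).round(1).tolist(),round(d["confidence"],2)) for d in models.place_of(p,t)])
    for t in ["reader","spare","rail"]:
        print(t,[((np.array(d["extent"])*[640,480,640,480]).round().tolist(),round(d["confidence"],2)) for d in models.cut_out(p,t)])
print(r.sense())
E
```

```text
scene [ 0.208 -0.512  0.725] [[0.87, -0.36, 0.34], [-0.49, -0.65, 0.57], [0.02, -0.67, -0.75]]
reader [([259.1, 272.5], 0.66), ([245.8, 211.0], 0.6)]
clamp_grip [([288.1, 257.7], 0.68), ([217.1, 204.8], 0.57)]
rail [([397.5, 359.8], 0.72)]
rail_start [([365.3, 299.3], 0.85)]
spare [([323.4, 188.5], 0.55)]
reader [([207.0, 176.0, 62.0, 54.0], 0.86), ([231.0, 238.0, 71.0, 54.0], 0.83)]
spare [([290.0, 157.0, 59.0, 47.0], 0.81)]
rail [([325.0, 271.0, 150.0, 131.0], 0.85)]
side [ 0.411 -0.763  0.471] [[0.99, -0.05, 0.13], [-0.13, -0.48, 0.87], [0.02, -0.88, -0.48]]
reader [([276.7, 223.2], 0.75), ([256.1, 261.8], 0.75)]
clamp_grip [([246.6, 203.2], 0.88), ([278.4, 246.7], 0.74)]
rail [([344.0, 353.4], 0.86)]
rail_start [([336.5, 300.7], 0.94)]
spare [([355.3, 229.8], 0.83)]
reader [([241.0, 188.0, 54.0, 47.0], 0.79), ([230.0, 222.0, 63.0, 52.0], 0.76)]
spare [([322.0, 191.0, 58.0, 41.0], 0.91)]
rail [([309.0, 280.0, 120.0, 104.0], 0.95)]
wrist [ 0.625 -0.08   0.386] [[-1.0, 0.0, 0.0], [0.0, 0.96, 0.29], [-0.0, 0.29, -0.96]]
reader [([518.4, 234.1], 0.7), ([322.2, 337.0], 0.4)]
clamp_grip
[... 393 characters left out ...]
-1.48172639e+01]), 'joint_velocities': array([ 0.09337673, -0.06645564,  0.00197443,  0.00065367,  0.10036204,
       -0.09429986]), 'effort': array([ 6.50258949e-05, -3.90471697e+01,  1.87622434e+01,  4.22425747e+00,
        1.54597306e-02, -3.50260143e-05]), 'tcp_pos': array([6.24991252e-01, 3.33510440e-05, 2.22562480e-01]), 'ee_rot': array([[ 1.36292824e-05, -1.00000000e+00,  2.82138796e-05],
       [-1.00000000e+00, -1.36295757e-05, -1.03955142e-05],
       [ 1.03958987e-05, -2.82137379e-05, -1.00000000e+00]]), 'wrist_force': array([-0.10876743, -0.64549602, -0.53822525]), 'moment': array([-0.05980244, -0.01818774, -0.01869113]), 'gripper_force': 0.0, 'gripper_width': 0.9971869766358104}
```

```bash
python3 - <<'E'
import cv2,numpy as np
a=cv2.imread("pics/scene0.png")[140:410,190:500]; a=cv2.resize(a,(400*1,348))
b=cv2.imread("pics/side0.png")[170:400,200:450]; b=cv2.resize(b,(400,368))
s=np.zeros((600,800,3),np.uint8); s[:348,:400]=a; s[:368,400:]=b
w=cv2.imread("pics/wrist0.png")[0:420,280:620]; w=cv2.resize(w,(188,232)); s[368:,:188]=w
cv2.imwrite("pics/c0.png",s)
a=cv2.imread("pics/scene0.png")[150:310,190:403]; cv2.imwrite("pics/c1.png",cv2.resize(a,(799,600),interpolation=cv2.INTER_CUBIC))
E
```

```text
(no output)
```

View pics/c0.png

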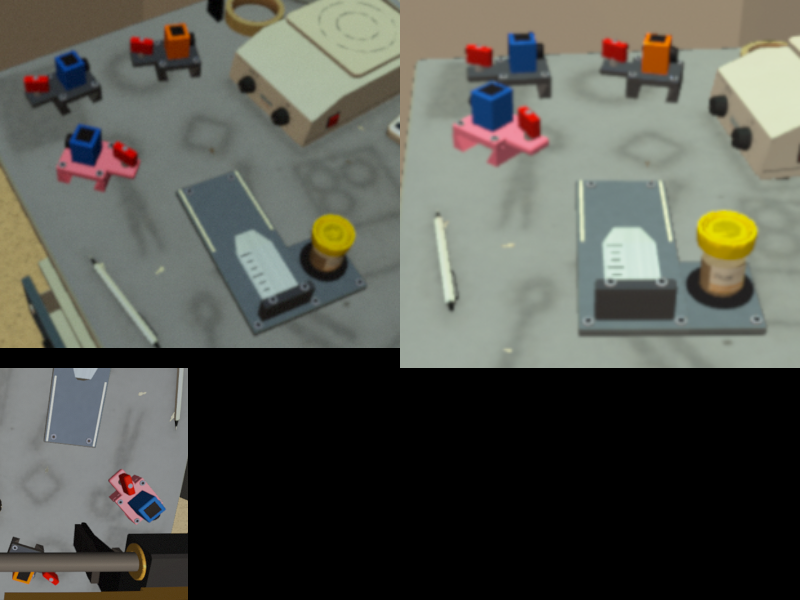

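View pics/c1.png

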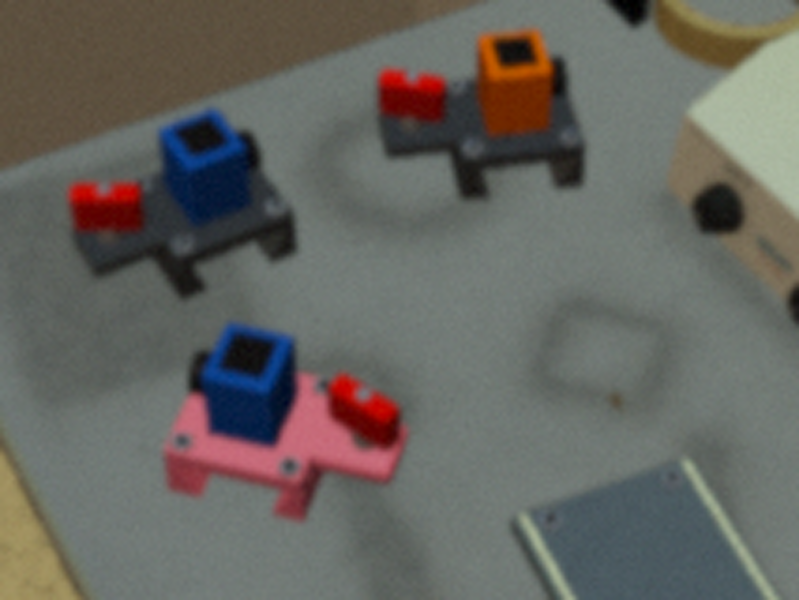

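Candidates in the scene picture: blue head on steel at (246,211), blue head on pink at (259,272), and orange at (323,188). The reader is (246,211), because its saddle is steel and its knob is on -y. The pink one is the look-alike and the orange one is the spare. The enlarged crop confirms this. The rail base runs from (330,275) to the stop near (412,375), with the yellow pot beside it.

```bash
cat > m.py <<'E'
from h import *
S=imaging.capture("scene");D=imaging.capture("side")
def near(p,t,uv):
    c=[px(d) for d in models.place_of(p,t)]; return min(c,key=lambda q:np.linalg.norm(q-uv))
o={}
for t,a,b in [("reader",(246,211),(277,223)),("clamp_grip",(217,205),(247,203)),("rail",(397,360),(344,353)),("rail_start",(365,299),(336,300)),("spare",(323,188),(355,230))]:
    o[t],res=tri([(S,near(S,t,a)),(D,near(D,t,b))]); print(t,o[t].round(4),np.round(res,4))
v=o["rail"]-o["rail_start"];print("rail len",np.linalg.norm(v[:2]),"heading",np.degrees(np.arctan2(v[1],v[0])))
v=o["clamp_grip"]-o["reader"];print("reader arm",np.linalg.norm(v[:2]),"heading",np.degrees(np.arctan2(v[1],v[0]))+90)
# blue head silhouette centre (z~mid) and rail checks
for nm,p,uv in [("S",S,(246,195)),("D",D,(277,205))]:
    hsv=cv2.cvtColor(p["frame"],cv2.COLOR_BGR2HSV); m=cv2.inRange(hsv,(100,130,40),(125,255,255))
    n,l,st,c=cv2.connectedComponentsWithStats(m)
    k=min([i for i in range(1,n) if st[i,4]>60],key=lambda i:np.linalg.norm(c[i]-uv)); print(nm,st[k],c[k],atz(p,c[k],.049).round(4))
E
python3 m.py
```

```text
reader [ 4.660e-01  1.791e-01 -2.000e-04] [0.0005 0.0005]
clamp_grip [0.4064 0.1572 0.0562] [0.0007 0.0007]
rail [ 0.5257 -0.2273  0.009 ] [0.0003 0.0003]
rail_start [ 0.5407 -0.1066  0.0014] [0.0032 0.0032]
spare [ 0.617   0.1524 -0.0018] [0.0002 0.0002]
rail len 0.1216886163773575 heading -97.09620729335907
reader arm 0.06343163633595958 heading -69.80663953308937
S [233 179  24  31 501] [244.6506986  195.03193613] [0.4584 0.1675 0.049 ]
D [268 191  18  25 370] [276.29189189 203.57567568] [0.4597 0.1649 0.049 ]
```

Call:
apply_moves --moves '[[[-0.03,0.0175,0],0],[[-0.03,0.0175,0],0],[[-0.03,0.0175,0],0],[[-0.03,0.0175,0],0],[[-0.03,0.0175,0],0]]' --hand 0.087

```text
time_s: 2.37
tcp_pos: [0.5366, 0.1511, 0.2227]
ee_rot: [[-0.0, -1.0, 0.0], [-1.0, 0.0, 0.0], [-0.0, -0.0, -1.0]]
wrist_force: [0.4, 1.2, -0.2]
gripper_width: 0.998
gripper_force: 0.0
```

Call:
apply_moves --moves '[[[-0.03,0.0175,0],0],[[0,0,0],7],[[0,0,0],7],[[0,0,0],7],[[0,0,0],7]]'

```text
time_s: 2.78
tcp_pos: [0.5198, 0.1805, 0.2227]
ee_rot: [[-0.474, -0.881, 0.0], [-0.881, 0.474, 0.0], [-0.0, -0.0, -1.0]]
wrist_force: [0.6, -0.2, -0.1]
gripper_width: 1.001
gripper_force: 0.0
```

Call:
apply_moves --moves '[[[0,0,0],7],[[0,0,0],7],[[0,0,0],7],[[0,0,0],7],[[0,0,0],7]]'

```text
time_s: 3.2
tcp_pos: [0.52, 0.18, 0.2226]
ee_rot: [[-0.894, -0.449, 0.0], [-0.449, 0.894, 0.0], [-0.0, 0.0, -1.0]]
wrist_force: [-0.1, 0.6, -0.8]
gripper_width: 1.0
gripper_force: 0.0
```

Call:
apply_moves --moves '[[[0,0,0],7],[[0,0,0],0],[[0,0,0],0]]'

```text
time_s: 3.45
tcp_pos: [0.52, 0.18, 0.2226]
ee_rot: [[-0.939, -0.345, 0.0], [-0.345, 0.939, 0.0], [-0.0, 0.0, -1.0]]
wrist_force: [-0.6, -0.3, -0.2]
gripper_width: 0.998
gripper_force: 0.0
```

```bash
python3 - <<'E'
from h import *
p=imaging.capture("wrist"); cv2.imwrite("pics/w1.png",p["frame"]); np.save("pics/w1.npy",np.array([p[k] for k in ("intrinsics","dist","eye","orientation")],dtype=object),allow_pickle=True)
for t in ["reader","clamp_grip"]:
    print(t,[(px(d).round(1).tolist(),round(d["confidence"],2)) for d in models.place_of(p,t)])
s=r.sense();print(s["tcp_pos"].round(4),s["ee_rot"].round(3).tolist(),s["time_s"],s["joints"].round(1))
print(proj(p,[[.466,.179,0],[.406,.157,.056],[.459,.166,.049]]).round(0))
E
```

```text
reader [([327.5, 142.9], 0.93), ([209.0, 43.2], 0.7)]
clamp_grip [([352.7, 83.4], 0.89), ([132.5, 64.1], 0.74)]
[0.52   0.18   0.2226] [[-0.939, -0.344, 0.0], [-0.344, 0.939, 0.0], [-0.0, -0.0, -1.0]] 3.6 [  36.    14.8  -10.2    0.   -65.1 -105.9]
[[336. 149.]
 [340.  72.]
 [327. 140.]]
```

View pics/w1.png

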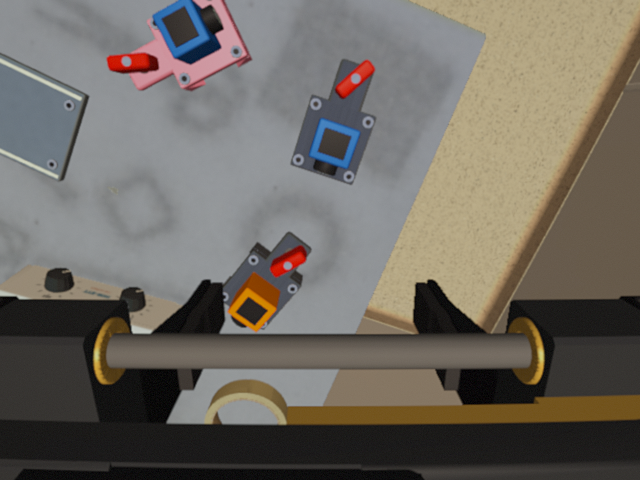

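```bash
python3 - <<'E'
from h import *
K,d,e,R=np.load("pics/w1.npy",allow_pickle=True)
p=dict(intrinsics=np.array(K,float),dist=np.array(d,float),eye=np.array(e,float),orientation=np.array(R,float))
f=cv2.imread("pics/w1.png")
q=np.array([atz(p,u,.029) for u in [(316,103),(368,122),(350,177),(298,160)]]);print(q.round(4),"mean",q.mean(0).round(4))
for a,b in [(0,3),(1,2),(0,1),(3,2)]:
    v=q[b]-q[a];print(np.degrees(np.arctan2(v[1],v[0])).round(1),np.linalg.norm(v).round(4))
hsv=cv2.cvtColor(f,cv2.COLOR_BGR2HSV); m=cv2.inRange(hsv,(95,120,60),(125,255,255)); m[:,:280]=0;m[:,400:]=0;m[:100]=0;m[200:]=0
m[:,:]=cv2.morphologyEx(m,cv2.MORPH_CLOSE,np.ones((15,15)))
c=max(cv2.findContours(m,0,2)[0],key=cv2.contourArea);rc=cv2.minAreaRect(c);print(rc)
b=np.array([atz(p,u,.069) for u in cv2.boxPoints(rc)]);print(b.round(4),b.mean(0).round(4),[np.linalg.norm(b[i]-b[i-1]).round(4) for i in range(4)],[np.degrees(np.arctan2(*(b[i]-b[i-1])[1::-1])).round(1) for i in range(4)])
S=imaging.capture("scene");D=imaging.capture("side")
near=lambda P,t,uv:min([px(d) for d in models.place_of(P,t)],key=lambda q:np.linalg.norm(q-uv))
print(tri([(S,near(S,"clamp_grip",(217,205))),(D,near(D,"clamp_grip",(247,203))),(p,(352.7,83.4))]))
print(tri([(S,near(S,"reader",(246,211))),(D,near(D,"reader",(277,223))),(p,(327.5,142.9))]))
print("knob axis by ray z=.06",atz(p,(354,79),.06))
E
```

```text
[[0.4336 0.1468 0.029 ]
 [0.4328 0.1951 0.029 ]
 [0.4833 0.198  0.029 ]
 [0.4852 0.1483 0.029 ]] mean [0.4587 0.1721 0.029 ]
1.7 0.0516
3.2 0.0506
91.0 0.0484
92.2 0.0497
((333.7500305175781, 143.25001525878906), (43.323204040527344, 41.74205780029297), 18.434947967529297)
[[0.4754 0.1543 0.069 ]
 [0.4432 0.1537 0.069 ]
 [0.4418 0.1875 0.069 ]
 [0.4742 0.1891 0.069 ]] [0.4586 0.1711 0.069 ] [np.float64(0.0348), np.float64(0.0322), np.float64(0.0339), np.float64(0.0325)] [np.float64(-88.1), np.float64(-178.9), np.float64(92.5), np.float64(2.7)]
(array([0.42914708, 0.10964624, 0.04006077]), [np.float64(0.09714428413728199), np.float64(0.04624897555634712), np.float64(0.06369888837390109)])
(array([0.46247019, 0.17021527, 0.00763599]), [np.float64(0.0028527000348142944), np.float64(0.0018207227083127796), np.float64(0.0013799781327026746)])
knob axis by ray z=.06 [0.40744971 0.16897735 0.06      ]
```

Call:
apply_moves --moves '[[[0.03,0.0067,0],0],[[0.0304,0.0067,0],0],[[0,0,0],6],[[0,0,0],6],[[0,0,0],6]]'

```text
time_s: 4.32
tcp_pos: [0.4582, 0.1719, 0.223]
ee_rot: [[-1.0, -0.031, 0.001], [-0.031, 1.0, 0.001], [-0.001, 0.0, -1.0]]
wrist_force: [0.7, -0.3, 0.2]
gripper_width: 0.998
gripper_force: 0.0
```

Call:
apply_moves --moves '[[[0,0,0.03],0],[[0,0,0.03],0],[[0,0,0.03],0],[[0,0,0],0],[[0,0,0],0]]'

```text
time_s: 4.73
tcp_pos: [0.4582, 0.1714, 0.132]
ee_rot: [[-0.999, -0.035, -0.002], [-0.035, 0.999, -0.002], [0.002, -0.002, -1.0]]
wrist_force: [0.5, 0.9, 0.7]
gripper_width: 0.999
gripper_force: 0.0
```

```bash
python3 - <<'E'
from h import *
p=imaging.capture("wrist"); cv2.imwrite("pics/w2.png",p["frame"])
s=r.sense();print(s["tcp_pos"].round(4),s["ee_rot"].round(3).tolist())
m=lambda x,y,z: [x,y,z]
f=p["frame"];cv2.imwrite("pics/w2.png",f)
for t in ["reader","clamp_grip"]: print(t,[(px(d).round(1).tolist(),round(d["confidence"],2)) for d in models.place_of(p,t)])
c=np.array([.4587,.1718]);h=np.radians(-88);ux=np.array([np.cos(h),np.sin(h)]);uy=np.array([-ux[1],ux[0]])
pts=[np.r_[c+ux*a+uy*b,.069] for a,b in [(17,16),(17,-16),(-17,-16),(-17,16)] for a,b in [(a/1e3,b/1e3)]]
print(proj(p,pts+[np.r_[c-uy*.052,.06],np.r_[c,0]]).round(0).tolist())
for a in proj(p,pts): cv2.circle(f,tuple(int(v) for v in a),3,(0,255,0),1)
cv2.imwrite("pics/w2.png",f)
E
```

```text
[0.4594 0.1723 0.1335] [[-0.999, -0.036, 0.001], [-0.036, 0.999, -0.0], [-0.001, -0.0, -1.0]]
reader [([316.4, 225.0], 0.76), ([138.4, 171.0], 0.57)]
clamp_grip [([58.8, 232.2], 0.98), ([316.6, 167.5], 0.72)]
[[291.0, 280.0], [290.0, 231.0], [346.0, 231.0], [345.0, 280.0], [318.0, 169.0], [318.0, 226.0]]
```

View pics/w2.png

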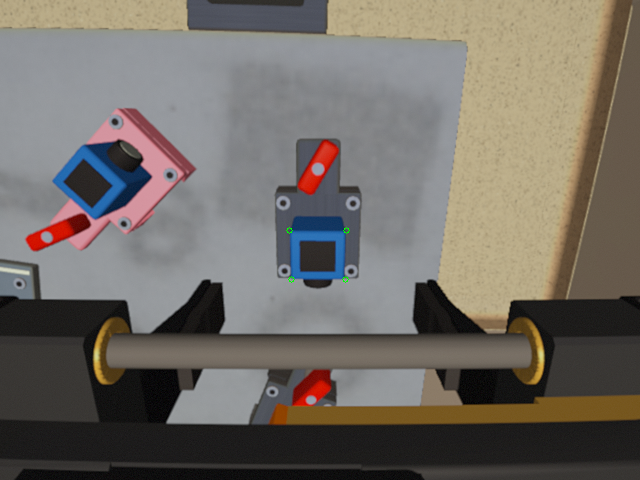

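The predicted head corners (green) lie on the blue head's top at (290–346, 231–280), and the carriage is square to the tool. Next I descend and grip.

Call:
apply_moves --moves '[[[0,0,0.03],0],[[0,0,0.03],0],[[0,0,0.02],0],[[0,0,0.011],0],[[0,0,0],0]]'

```text
time_s: 5.3
tcp_pos: [0.4584, 0.1718, 0.0408]
ee_rot: [[-0.999, -0.035, -0.002], [-0.035, 0.999, -0.001], [0.002, -0.001, -1.0]]
wrist_force: [0.4, -0.9, 0.2]
gripper_width: 1.002
gripper_force: 0.0
```

Call:
apply_moves --moves '[[[0,0,0],0],[[0,0,0],0],[[0,0,0],0],[[0,0,0],0],[[0,0,0],0]]' --hand 0.02

```text
time_s: 5.72
tcp_pos: [0.4591, 0.1723, 0.0425]
ee_rot: [[-0.999, -0.035, 0.002], [-0.035, 0.999, 0.001], [-0.002, 0.001, -1.0]]
wrist_force: [1.0, 0.3, 0.2]
gripper_width: 0.708
gripper_force: 0.0
```

Call:
apply_moves --moves '[[[0,0,0],0],[[0,0,0],0],[[0,0,0],0]]'

```text
time_s: 5.97
tcp_pos: [0.4587, 0.172, 0.0417]
ee_rot: [[-0.999, -0.035, 0.0], [-0.035, 0.999, 0.0], [-0.0, 0.0, -1.0]]
wrist_force: [0.2, -0.6, -0.2]
gripper_width: 0.478
gripper_force: 0.0
```

Call:
apply_moves --moves '[[[0,0,0],0],[[0,0,0],0],[[0,0,0],0],[[0,0,0],0],[[0,0,0],0]]'

```text
time_s: 6.38
tcp_pos: [0.4586, 0.1717, 0.0416]
ee_rot: [[-0.999, -0.035, -0.0], [-0.035, 0.999, -0.0], [0.0, -0.0, -1.0]]
wrist_force: [-0.1, -2.3, 1.7]
gripper_width: 0.386
gripper_force: 30.0
```

Call:
apply_moves --moves '[[[0,0,-0.01],0],[[0,0,-0.03],0],[[0,0,-0.04],0],[[0,0,-0.04],0],[[0,0,0],0]]'

```text
time_s: 6.8
tcp_pos: [0.4629, 0.1746, 0.1688]
ee_rot: [[-0.999, -0.037, 0.013], [-0.037, 0.999, 0.008], [-0.014, 0.008, -1.0]]
wrist_force: [2.0, 2.4, -2.6]
gripper_width: 0.386
gripper_force: 30.0
```

Call:
apply_moves --moves '[[[-0.0142,-0.0332,0],0],[[-0.0142,-0.0332,0],0],[[-0.0142,-0.0332,0],0],[[-0.0142,-0.0332,0],0],[[-0.0142,-0.0332,0],0]]'

```text
time_s: 7.22
tcp_pos: [0.5347, 0.0073, 0.1598]
ee_rot: [[-0.999, -0.035, -0.003], [-0.035, 0.999, 0.001], [0.003, 0.001, -1.0]]
wrist_force: [-0.6, -0.0, -4.3]
gripper_width: 0.382
gripper_force: 30.0
```

Call:
apply_moves --moves '[[[-0.0142,-0.0332,0],0],[[-0.0142,-0.0332,0],0],[[-0.0142,-0.0332,0],0],[[-0.0142,-0.0332,0],0],[[0,0,0],5]]'

```text
time_s: 7.63
tcp_pos: [0.5983, -0.1272, 0.159]
ee_rot: [[-0.998, 0.059, -0.001], [0.059, 0.998, -0.001], [0.001, -0.001, -1.0]]
wrist_force: [0.3, 0.6, -3.3]
gripper_width: 0.393
gripper_force: 30.0
```

Call:
apply_moves --moves '[[[0,0,0],4],[[0,0,0],0],[[0,0,0],0]]'

```text
time_s: 7.88
tcp_pos: [0.5959, -0.122, 0.1597]
ee_rot: [[-0.993, 0.121, -0.003], [0.121, 0.993, 0.001], [0.003, 0.0, -1.0]]
wrist_force: [0.2, -0.5, -5.3]
gripper_width: 0.389
gripper_force: 30.0
```

```bash
cat > rail.py <<'E'
from h import *
import sys
p=imaging.capture("wrist");cv2.imwrite("pics/w3.png",p["frame"]);S=imaging.capture("scene")
np.save("pics/w3.npy",np.array([p[k] for k in ("intrinsics","dist","eye","orientation")],dtype=object),allow_pickle=True)
s=r.sense();print(s["tcp_pos"].round(4),s["ee_rot"].round(3).tolist(),s["time_s"],s["gripper_width"])
for t in ["rail","rail_start"]:
  for n,q in (("w",p),("s",S)): print(t,n,[(px(d).round(1).tolist(),round(d["confidence"],2),atz(q,px(d),0 if t=="rail" else .01).round(4).tolist()) for d in models.place_of(q,t)])
E
python3 rail.py
```

```text
[ 0.5963 -0.1216  0.1607] [[-0.993, 0.12, -0.001], [0.12, 0.993, 0.0], [0.001, 0.0, -1.0]] 7.9833 0.38941834391386665
rail w [([181.2, 149.2], 0.59, [0.5259, -0.2252, 0.0])]
rail s [([398.5, 362.1], 0.92, [0.527, -0.2273, 0.0]), ([408.2, 246.4], 0.18, [0.6774, -0.0446, 0.0])]
rail_start w [([324.4, 143.9], 0.55, [0.5356, -0.1092, 0.01])]
rail_start s [([363.7, 298.2], 0.91, [0.5408, -0.1072, 0.01]), ([407.1, 246.1], 0.34, [0.6696, -0.0495, 0.01])]
```

View pics/w3.png

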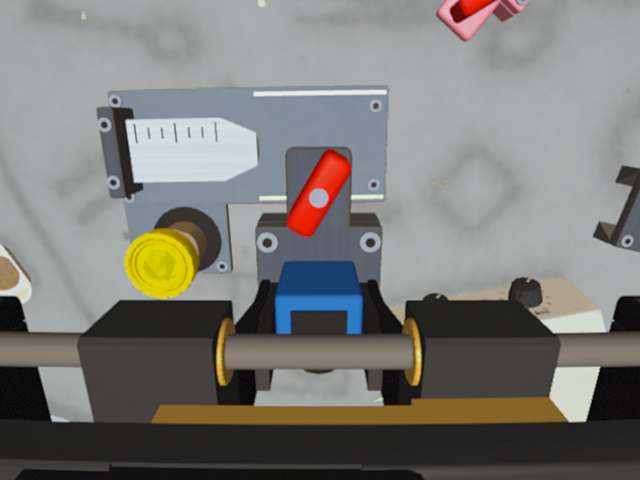

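```bash
cat > fit.py <<'E'
from h import *
K,d,e,R=np.load("pics/w3.npy",allow_pickle=True)
p=dict(intrinsics=np.array(K,float),dist=np.array(d,float),eye=np.array(e,float),orientation=np.array(R,float))
g=cv2.GaussianBlur(cv2.cvtColor(cv2.imread("pics/w3.png"),cv2.COLOR_BGR2GRAY),(0,0),1.2).astype(float)
gy=cv2.Sobel(g,-1,0,1);gx=cv2.Sobel(g,-1,1,0)
def edge(c0,c1,r0,r1,z,vert=False):
    P=[]
    if not vert:
        for c in range(c0,c1): P.append((c,r0+np.argmax(abs(gy[r0:r1,c]))))
    else:
        for q in range(r0,r1): P.append((c0+np.argmax(abs(gx[q,c0:c1])),q))
    W=np.array([atz(p,u,z)[:2] for u in P],np.float32)
    vx,vy,x,y=cv2.fitLine(W,cv2.DIST_HUBER,0,1e-3,1e-3).ravel();n=np.array([-vy,vx]);r_=(W-[x,y])@n
    a=np.degrees(np.arctan2(vy,vx))
    return np.array([x,y]),a,np.median(abs(r_))
L={}
for k,a in dict(platem=(130,245,84,97,.01),dovm=(140,212,110,127,.026),dovp=(140,212,172,192,.026),platep=(265,285,196,210,.01),end=(378,396,100,190,.01,True),mouth=(40,50,0,1,0)).items():
    if k=="mouth": continue
    L[k]=edge(*a);print(k,L[k][0].round(4),L[k][1].round(2),L[k][2].round(5))
h=np.radians(np.mean([L["dovm"][1]%180,L["dovp"][1]%180])-180);ux=np.array([np.cos(h),np.sin(h)]);uy=np.array([-ux[1],ux[0]])
for k in L: print(k,"y",(L[k][0]@uy).round(4),"x",(L[k][0]@ux).round(4))
yc=(L["dovm"][0]+L["dovp"][0])@uy/2; x0=L["end"][0]@ux+.165
print("heading",np.degrees(h),"home",(ux*x0+uy*yc).round(4),"start",(ux*(x0-.115)+uy*yc).round(4))
for nm,u in [("screw1",(376,106)),("screw2",(374,185)),("tip",(257,134)),("tip2",(257,162))]:
    w=atz(p,u,.01 if 's'==nm[0] else .026)[:2];print(nm,"rail x",(w@ux-x0).round(4),"y",(w@uy-yc).round(4))
E
python3 fit.py
```

```text
platem [ 0.4811 -0.2076] 84.03 0.00018
dovm [ 0.502  -0.2203] 84.2 0.00017
dovp [ 0.5486 -0.223 ] 83.89 0.00013
platep [ 0.5748 -0.1563] 82.99 0.0
end [ 0.545  -0.0613] -6.34 0.00022
platem y 0.5001 x 0.1565
dovm y 0.5222 x 0.167
dovp y 0.5688 x 0.1648
platep y 0.5879 x 0.0959
end y 0.5484 x 0.0044
heading -95.95545 home [ 0.525  -0.2251] start [ 0.5369 -0.1107]
screw1 rail x -0.1561 y -0.0292
screw2 rail x -0.1559 y 0.0315
tip rail x -0.0665 y -0.0106
tip2 rail x -0.0652 y 0.0099
```

```bash
python3 - <<'E'
from h import *
K,d,e,R=np.load("pics/w3.npy",allow_pickle=True)
p=dict(intrinsics=np.array(K,float),dist=np.array(d,float),eye=np.array(e,float),orientation=np.array(R,float))
T=np.array([.5963,-.1216,.1607]);M=np.array([[-.993,.12,0],[.12,.993,0],[0,0,-1.]])
for nm,u,z in [("s1",(267,242),.029),("s2",(370,242),.029),("knob",(319,198),.06),("headL",(279,262),.029),("headR",(358,262),.029)]:
    w=atz(p,u,T[2]-.042+z); print(nm,(M.T@(w-T)).round(4))
E
```

```text
s1 [ 0.0252 -0.0241  0.013 ]
s2 [0.0251 0.0245 0.013 ]
knob [ 0.0524  0.0004 -0.018 ]
headL [ 0.0151 -0.0187  0.013 ]
headR [0.0151 0.0191 0.013 ]
```

Call:
apply_moves --moves '[[[0.03,0.0018,0],-0.9],[[0.03,0.0018,0],0],[[0,0,0.03],0],[[0,0,0.03],0],[[0,0,0.03],0]]'

```text
time_s: 8.6
tcp_pos: [0.5381, -0.1114, 0.0723]
ee_rot: [[-0.994, 0.105, 0.004], [0.105, 0.994, 0.0], [-0.004, 0.001, -1.0]]
wrist_force: [0.7, 0.3, -5.5]
gripper_width: 0.388
gripper_force: 30.0
```

Call:
apply_moves --moves '[[[0,0,0.01],0],[[0,0,0],0],[[0,0,0],0],[[0,0,0],0]]'

```text
time_s: 8.93
tcp_pos: [0.5396, -0.1118, 0.0635]
ee_rot: [[-0.994, 0.105, 0.004], [0.105, 0.994, -0.0], [-0.004, 0.0, -1.0]]
wrist_force: [1.4, -0.1, -3.9]
gripper_width: 0.388
gripper_force: 30.0
```

```bash
cat > st.py <<'E'
from h import *
h=np.radians(-95.95);ux=np.array([np.cos(h),np.sin(h)]);uy=np.array([-ux[1],ux[0]]);H=np.array([.525,-.2251])
s=r.sense();t=s["tcp_pos"];R=s["ee_rot"]
print("rail xy",((t[:2]-H)@ux).round(4),((t[:2]-H)@uy).round(4),"z",t[2].round(4),"ytool",np.degrees(np.arctan2(R[1,1],R[0,1])).round(2),"F",s["wrist_force"].round(1),"w",(s["gripper_width"]*87).round(1),s["time_s"],s["joints"].round(0),t.round(4))
E
python3 st.py
```

```text
Traceback (most recent call last):
  File "st.py", line 4, in <module>
    print("rail xy",((t[:2]-H)@ux).round(4),((t[:2]-H)@uy).round(4),"z",t[2].round(4),"ytool",np.degrees(np.arctan2(R[1,1],R[0,1])).round(2),"F",s["wrist_force"].round(1),"w",(s["gripper_width"]*87).round(1),s["time_s"],s["joints"].round(0),t.round(4))
                                                                                                                                                                               ^^^^^^^^^^^^^^^^^^^^^^^^^^^^^
AttributeError: 'float' object has no attribute 'round'
```

Call:
apply_moves --moves '[[[0,0,0],0],[[0,0,0],0],[[0,0,0],0]]'

```text
time_s: 9.18
tcp_pos: [0.5383, -0.1118, 0.0627]
ee_rot: [[-0.994, 0.106, 0.002], [0.106, 0.994, 0.0], [-0.002, 0.0, -1.0]]
wrist_force: [-0.3, 0.5, -4.6]
gripper_width: 0.39
gripper_force: 30.0
```

```bash
sed -i 's/(s\["gripper_width"\]\*87).round(1)/round(s["gripper_width"]*87,1)/' st.py; python3 st.py
```

```text
rail xy -0.1141 0.0014 z 0.0627 ytool 83.91 F [-0.3  0.5 -4.6] w 34.0 9.1833 [   5.   25.  -22.    0.  -43. -101.] [ 0.5383 -0.1118  0.0627]
```

Call:
apply_moves --moves '[[[0.0012,0,0.005],0],[[0,0,0.004],0],[[0,0,0],0],[[0,0,0],0],[[0,0,0],0]]'

```text
time_s: 9.6
tcp_pos: [0.5362, -0.1117, 0.0523]
ee_rot: [[-0.994, 0.106, -0.001], [0.106, 0.994, -0.0], [0.001, -0.0, -1.0]]
wrist_force: [1.1, -0.2, -3.0]
gripper_width: 0.389
gripper_force: 30.0
```

```bash
python3 st.py
```

```text
rail xy -0.114 -0.0006 z 0.0523 ytool 83.9 F [ 1.1 -0.2 -3. ] w 33.8 9.6 [   5.   25.  -23.   -0.  -42. -101.] [ 0.5362 -0.1117  0.0523]
```

Call:
apply_moves --moves '[[[0,-0.01,0],0],[[0,-0.01,0],0],[[0,-0.01,0],0],[[0,-0.01,0],0],[[0,-0.01,0],0]]'

```text
time_s: 10.02
tcp_pos: [0.5308, -0.1627, 0.0525]
ee_rot: [[-0.994, 0.107, -0.0], [0.107, 0.994, -0.0], [0.0, -0.0, -1.0]]
wrist_force: [0.5, -0.3, -3.9]
gripper_width: 0.391
gripper_force: 30.0
```

```bash
python3 st.py
```

```text
rail xy -0.0626 -0.0007 z 0.0525 ytool 83.86 F [ 0.5 -0.3 -3.9] w 34.0 10.0167 [ -0.  26. -22.   0. -43. -96.] [ 0.5308 -0.1627  0.0525]
```

Entering the dovetail with no contact force; continuing.

Call:
apply_moves --moves '[[[0,-0.01,0],0],[[0,-0.01,0],0],[[0,-0.01,0],0],[[0,-0.008,0],0],[[0,0,0],0]]'

```text
time_s: 10.43
tcp_pos: [0.5268, -0.2008, 0.0525]
ee_rot: [[-0.994, 0.108, -0.0], [0.108, 0.994, -0.0], [0.0, -0.0, -1.0]]
wrist_force: [-0.3, 0.7, -4.1]
gripper_width: 0.389
gripper_force: 30.0
```

```bash
python3 st.py
```

```text
rail xy -0.0244 -0.0008 z 0.0525 ytool 83.79 F [-0.3  0.7 -4.1] w 33.8 10.4333 [ -4.  26. -20.   0. -43. -92.] [ 0.5268 -0.2008  0.0525]
```

Call:
apply_moves --moves '[[[0,-0.007,0],0],[[0,-0.007,0],0],[[0,-0.005,0],0],[[0,-0.003,0],0],[[0,-0.001,0],0]]'

```text
time_s: 10.85
tcp_pos: [0.5245, -0.2225, 0.0525]
ee_rot: [[-0.994, 0.107, -0.0], [0.107, 0.994, -0.0], [0.0, -0.0, -1.0]]
wrist_force: [0.3, 0.2, -5.0]
gripper_width: 0.391
gripper_force: 30.0
```

```bash
python3 st.py
```

```text
rail xy -0.0025 -0.0007 z 0.0525 ytool 83.87 F [ 0.3  0.2 -5. ] w 34.0 10.85 [ -7.  27. -19.   0. -44. -89.] [ 0.5245 -0.2225  0.0525]
```

Call:
apply_moves --moves '[[[0,-0.0015,0],0],[[0,-0.0015,0],0],[[0,-0.001,0],0],[[0,0,0],0]]'

```text
time_s: 11.18
tcp_pos: [0.5243, -0.2257, 0.0526]
ee_rot: [[-0.994, 0.106, 0.0], [0.106, 0.994, 0.0], [-0.0, 0.0, -1.0]]
wrist_force: [-0.3, 1.6, -4.1]
gripper_width: 0.387
gripper_force: 30.0
```

```bash
python3 st.py
```

```text
rail xy 0.0007 -0.0007 z 0.0526 ytool 83.89 F [-0.3  1.6 -4.1] w 33.6 11.1833 [ -7.  27. -19.  -0. -44. -89.] [ 0.5243 -0.2257  0.0526]
```

Call:
apply_moves --moves '[[[0,0,0.0015],0],[[0,0,0],0],[[0,0,0],0]]'

```text
time_s: 11.43
tcp_pos: [0.5246, -0.2257, 0.0517]
ee_rot: [[-0.994, 0.106, 0.001], [0.106, 0.994, -0.0], [-0.001, 0.0, -1.0]]
wrist_force: [-0.7, 3.1, 1.9]
gripper_width: 0.385
gripper_force: 30.0
```

Call:
apply_moves --moves '[[[0,0,0],0],[[0,0,0],0],[[0,0,0],0],[[0,0,0],0],[[0,0,0],0]]' --hand 0.06

```text
time_s: 11.85
tcp_pos: [0.5243, -0.2262, 0.0511]
ee_rot: [[-0.994, 0.106, 0.0], [0.106, 0.994, -0.0], [-0.0, -0.0, -1.0]]
wrist_force: [-0.0, 0.7, -0.0]
gripper_width: 0.652
gripper_force: 0.0
```

Call:
apply_moves --moves '[[[0,0,-0.01],0],[[0,0,-0.03],0],[[0,0,-0.03],0],[[0,0,-0.02],0],[[0,0,0],0]]'

```text
time_s: 12.27
tcp_pos: [0.5274, -0.227, 0.1472]
ee_rot: [[-0.994, 0.105, 0.011], [0.105, 0.994, -0.003], [-0.011, -0.002, -1.0]]
wrist_force: [-0.2, -0.3, 0.1]
gripper_width: 0.688
gripper_force: 0.0
```

```bash
python3 st.py; python3 - <<'E'
from h import *
p=imaging.capture("wrist");cv2.imwrite("pics/w4.png",p["frame"])
np.save("pics/w4.npy",np.array([p[k] for k in ("intrinsics","dist","eye","orientation")],dtype=object),allow_pickle=True)
print([(px(d).round(1).tolist(),round(d["confidence"],2),atz(p,px(d),.058).round(4).tolist()) for d in models.place_of(p,"clamp_grip")])
hsv=cv2.cvtColor(p["frame"],cv2.COLOR_BGR2HSV); m=cv2.inRange(hsv,(0,130,90),(8,255,255))|cv2.inRange(hsv,(172,130,90),(180,255,255))
c=max(cv2.findContours(m,0,2)[0],key=cv2.contourArea);rc=cv2.minAreaRect(c);print(rc)
b=[atz(p,u,.070)[:2] for u in cv2.boxPoints(rc)];print(np.round(b,4),np.mean(b,0).round(4))
for i in range(4): v=b[i]-b[i-1];print(np.degrees(np.arctan2(v[1],v[0])).round(1),np.linalg.norm(v).round(4))
E
```

```text
rail xy 0.0017 0.0026 z 0.1472 ytool 83.97 F [-0.2 -0.3  0.1] w 59.9 12.2667 [ -7.  21. -14.   0. -55. -89.] [ 0.5274 -0.227   0.1472]
[([321.8, 157.7], 0.55, [0.4726, -0.2186, 0.058])]
((320.5822448730469, 159.0487518310547), (20.423959732055664, 56.46061706542969), 30.65066909790039)
[[ 0.4821 -0.2347]
 [ 0.4552 -0.2143]
 [ 0.4623 -0.2044]
 [ 0.4896 -0.2247]] [ 0.4723 -0.2195]
-127.0 0.0126
142.7 0.0338
54.2 0.0121
-36.5 0.0341
```

View pics/w4.png

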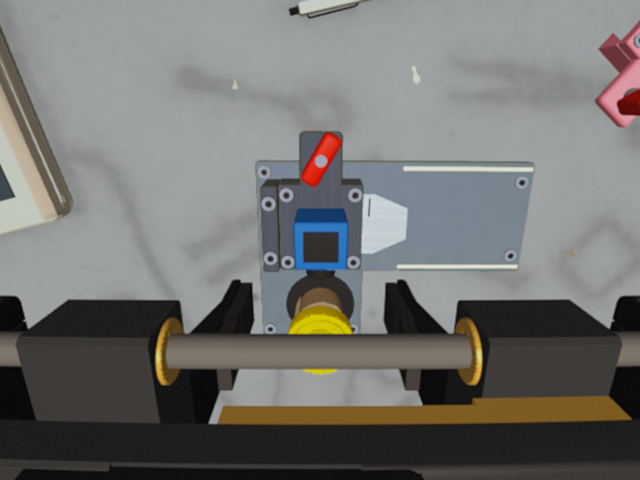

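Call:
apply_moves --moves '[[[0,0,0],-7.1],[[0,0,0],-7.1],[[0,0,0],-7.1],[[0,0,0],-7.1],[[0,0,0],-7.1]]' --hand 0.03

```text
time_s: 12.78
tcp_pos: [0.5232, -0.2258, 0.1397]
ee_rot: [[-0.868, -0.496, -0.003], [-0.496, 0.868, 0.001], [0.002, 0.002, -1.0]]
wrist_force: [0.3, 0.0, 0.8]
gripper_width: 0.403
gripper_force: 0.0
```

Call:
apply_moves --moves '[[[0,0,0],-7.1],[[0,0,0],-7.1],[[0,0,0],-7.1],[[0,0,0],-7.1],[[0,0,0],-7.1]]'

```text
time_s: 13.2
tcp_pos: [0.5232, -0.2258, 0.1396]
ee_rot: [[-0.419, -0.908, -0.003], [-0.908, 0.419, 0.001], [0.001, 0.003, -1.0]]
wrist_force: [0.0, 0.3, 0.5]
gripper_width: 0.347
gripper_force: 0.0
```

Call:
apply_moves --moves '[[[0,0,0],-7.1],[[0,0,0],-7.1],[[0,0,0],-7.1],[[0,0,0],-7.1],[[0,0,0],-7.1]]'

```text
time_s: 13.62
tcp_pos: [0.5232, -0.2258, 0.1397]
ee_rot: [[0.186, -0.982, -0.003], [-0.982, -0.186, 0.001], [-0.001, 0.003, -1.0]]
wrist_force: [-0.2, 0.1, -0.1]
gripper_width: 0.348
gripper_force: 0.0
```

Call:
apply_moves --moves '[[[0,0,0],-7.1],[[0,0,0],-7.1],[[0,0,0],-7.1],[[0,0,0],-7.1],[[0,0,0],-7.1]]'

```text
time_s: 14.03
tcp_pos: [0.5232, -0.2258, 0.1397]
ee_rot: [[0.722, -0.692, -0.003], [-0.692, -0.722, 0.001], [-0.003, 0.002, -1.0]]
wrist_force: [-1.3, -0.3, -0.3]
gripper_width: 0.347
gripper_force: 0.0
```

Call:
apply_moves --moves '[[[0,0,0],-7.1],[[0,0,0],0],[[0,0,0],0],[[0,0,0],0]]'

```text
time_s: 14.37
tcp_pos: [0.5237, -0.2259, 0.1404]
ee_rot: [[0.797, -0.604, -0.001], [-0.604, -0.797, 0.0], [-0.001, 0.001, -1.0]]
wrist_force: [-0.4, 0.6, -0.3]
gripper_width: 0.344
gripper_force: 0.0
```

```bash
python3 st.py; python3 - <<'E'
from h import *
s=r.sense();print((s["ee_rot"].T@(np.array([.4725,-.2196,.0])-s["tcp_pos"])).round(4))
E
```

```text
rail xy 0.0009 -0.0012 z 0.1404 ytool -127.16 F [-0.4  0.6 -0.3] w 29.9 14.3667 [ -7.  21. -14.  -0. -55.  60.] [ 0.5237 -0.2259  0.1404]
[-0.0445  0.0258  0.1404]
```

Call:
apply_moves --moves '[[[-0.022,0.013,0],0],[[-0.0225,0.0128,0],0],[[0,0,0.03],0],[[0,0,0.02],0],[[0,0,0],0]]'

```text
time_s: 14.78
tcp_pos: [0.4696, -0.2191, 0.0876]
ee_rot: [[0.797, -0.604, -0.008], [-0.604, -0.797, 0.002], [-0.008, 0.003, -1.0]]
wrist_force: [1.2, -1.3, -0.1]
gripper_width: 0.346
gripper_force: 0.0
```

Call:
apply_moves --moves '[[[0,0,0],0],[[0,0,0],0],[[0,0,0],0]]'

```text
time_s: 15.03
tcp_pos: [0.4744, -0.2201, 0.0923]
ee_rot: [[0.799, -0.602, 0.003], [-0.602, -0.799, -0.001], [0.002, -0.001, -1.0]]
wrist_force: [0.0, -0.1, 0.5]
gripper_width: 0.346
gripper_force: 0.0
```

```bash
python3 st.py; python3 - <<'E'
from h import *
s=r.sense();print((s["ee_rot"].T@(np.array([.4725,-.2196,.051])-s["tcp_pos"])).round(4))
E
```

```text
rail xy 0.0003 -0.0508 z 0.0923 ytool -127.01 F [ 0.  -0.1  0.5] w 30.1 15.0333 [ -7.  20. -24.   0. -46.  60.] [ 0.4744 -0.2201  0.0923]
[-0.0019  0.0008  0.0413]
```

Call:
apply_moves --moves '[[[0,0,0.015],0],[[0,0,0.015],0],[[0,0,0.009],0],[[0,0,0],0],[[0,0,0],0]]'

```text
time_s: 15.45
tcp_pos: [0.4735, -0.22, 0.0524]
ee_rot: [[0.799, -0.602, 0.0], [-0.602, -0.799, -0.0], [0.0, 0.0, -1.0]]
wrist_force: [0.2, -0.7, 1.1]
gripper_width: 0.347
gripper_force: 0.0
```

```bash
python3 st.py
```

```text
rail xy 0.0002 -0.0518 z 0.0524 ytool -126.99 F [ 0.2 -0.7  1.1] w 30.2 15.45 [ -7.  23. -26.   0. -40.  60.] [ 0.4735 -0.22    0.0524]
```

Call:
apply_moves --moves '[[[0,0,0],0],[[0,0,0],0],[[0,0,0],0],[[0,0,0],0],[[0,0,0],0]]' --hand 0.004

```text
time_s: 15.87
tcp_pos: [0.4734, -0.2199, 0.0527]
ee_rot: [[0.799, -0.602, 0.001], [-0.602, -0.799, -0.0], [0.001, -0.0, -1.0]]
wrist_force: [0.5, 0.6, 2.7]
gripper_width: 0.134
gripper_force: 30.0
```

```bash
python3 st.py
```

```text
rail xy 0.0002 -0.0519 z 0.0527 ytool -126.99 F [0.5 0.6 2.7] w 11.7 15.8667 [ -7.  23. -26.   0. -40.  60.] [ 0.4734 -0.2199  0.0527]
```

Call:
apply_moves --moves '[[[0,0,0],7],[[0,0,0],7],[[0,0,0],7],[[0,0,0],7],[[0,0,0],7]]'

```text
time_s: 16.28
tcp_pos: [0.4733, -0.22, 0.0526]
ee_rot: [[0.304, -0.953, 0.001], [-0.953, -0.304, -0.0], [0.001, -0.0, -1.0]]
wrist_force: [-1.2, 0.0, 2.2]
gripper_width: 0.132
gripper_force: 30.0
```

Call:
apply_moves --moves '[[[0,0,0],7],[[0,0,0],7],[[0,0,0],7],[[0,0,0],2],[[0,0,0],0]]'

```text
time_s: 16.7
tcp_pos: [0.4732, -0.22, 0.0526]
ee_rot: [[-0.087, -0.996, 0.0], [-0.996, 0.087, -0.0], [0.0, -0.0, -1.0]]
wrist_force: [-1.5, -0.5, 3.9]
gripper_width: 0.134
gripper_force: 30.0
```

```bash
python3 st.py; python3 -c "
from h import *
print(r.sense()['moment'])"
```

```text
rail xy 0.0003 -0.052 z 0.0526 ytool 174.98 F [-1.5 -0.5  3.9] w 11.7 16.7 [ -7.  23. -26.   0. -40.   2.] [ 0.4732 -0.22    0.0526]
[-0.03069269  0.32058289  0.02220073]
```

Call:
apply_moves --moves '[[[0,0,0],1],[[0,0,0],0]]'

```text
time_s: 16.87
tcp_pos: [0.4732, -0.22, 0.0526]
ee_rot: [[-0.104, -0.995, 0.0], [-0.995, 0.104, -0.0], [0.0, -0.0, -1.0]]
wrist_force: [-1.8, -0.4, 5.9]
gripper_width: 0.134
gripper_force: 30.0
```

Call:
apply_moves --moves '[[[0,0,0],0],[[0,0,0],0],[[0,0,0],0],[[0,0,0],0]]' --hand 0.024

```text
time_s: 17.2
tcp_pos: [0.473, -0.2197, 0.0517]
ee_rot: [[-0.104, -0.995, -0.0], [-0.995, 0.104, 0.0], [-0.0, 0.0, -1.0]]
wrist_force: [-0.2, 0.7, 0.6]
gripper_width: 0.263
gripper_force: 0.0
```

Call:
apply_moves --moves '[[[0,0,-0.01],0],[[0,0,-0.03],0],[[0,0,-0.04],0],[[0,0,-0.04],0],[[0,0,0],0]]'

```text
time_s: 17.62
tcp_pos: [0.4782, -0.2215, 0.1813]
ee_rot: [[-0.102, -0.995, 0.017], [-0.995, 0.102, -0.005], [0.004, -0.017, -1.0]]
wrist_force: [1.2, 0.3, -0.1]
gripper_width: 0.274
gripper_force: 0.0
```

Call:
apply_moves --moves '[[[0.035,0,0],0],[[0.035,0,0],0],[[0,0,0],0],[[0,0,0],0],[[0,0,0],0]]'

```text
time_s: 18.03
tcp_pos: [0.4655, -0.2894, 0.1721]
ee_rot: [[-0.105, -0.994, -0.0], [-0.994, 0.105, 0.0], [-0.0, 0.0, -1.0]]
wrist_force: [-0.4, 0.5, -0.1]
gripper_width: 0.276
gripper_force: 0.0
```

```bash
python3 st.py; python3 - <<'E'
from h import *
a=imaging.capture("scene")["frame"][240:420,300:500];b=imaging.capture("wrist")["frame"]
s=np.zeros((600,800,3),np.uint8);s[:360,:400]=cv2.resize(a,(400,360));s[:300,400:]=cv2.resize(b,(400,300))
s[360:,:]=0;c=imaging.capture("side")["frame"][250:400,290:450];s[300:600,400:720]=cv2.resize(c,(320,300));cv2.imwrite("pics/end.png",s)
E
```

```text
rail xy 0.0702 -0.0525 z 0.1721 ytool 173.96 F [-0.4  0.5 -0.1] w 24.0 18.0333 [-15.  17. -15.  -0. -58.   9.] [ 0.4655 -0.2894  0.1721]
```

View pics/end.png

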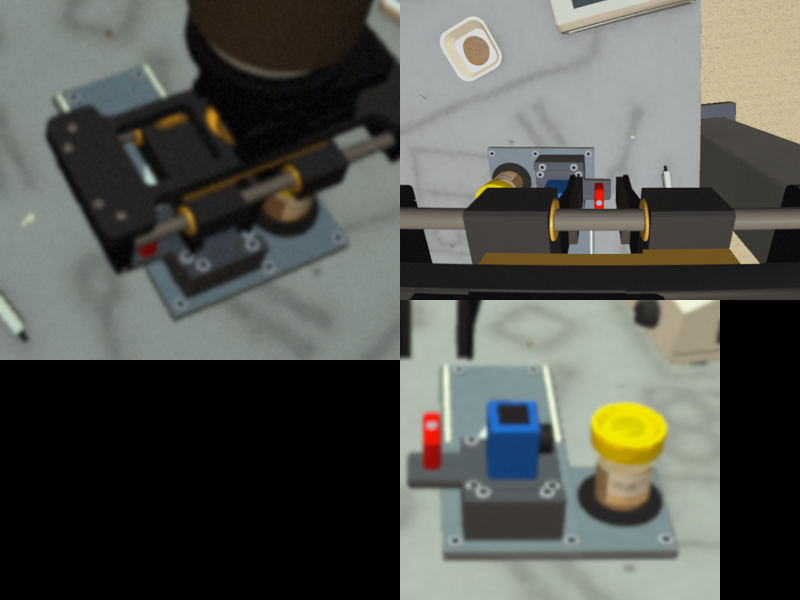

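The side view shows the carriage home at the stop, with the red bar end-on along the rail. The wrist view agrees, with the bar near (599,197) parallel to the rail, and the robot is clear.

```bash
python3 -c "
from station import r
print(r.finish_job())"
```

```text
the job is handed in; nothing more can be done
None
```

The job is handed in: the blue carriage is home at the end stop, its clamp was then turned along the rail, and the robot is clear; the hand-in call returned no verdict.

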